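Pin the hinge of a leather-forming mould

TASK

The two halves of the metal forming mould stand on the plywood board with their hinge knuckles lined up one above the other. From the wooden rack take the plain pin that is long enough to go through both knuckles and push it down from above, keeping hold of it until its collar rests on the upper knuckle, then let go. Leave the short pin and the stepped pin standing in the rack.

Things in the scene. Friction and masses are not known exactly. Their poses are not given: they have to be found in the camera images.
- hinge_top (a point): Centre of the mouth of the upper hinge knuckle, level with its top rim, 104 mm above the table; z is the upright hinge axis. Both knuckles are fixed rings, 46 mm outside diameter, 24 mm hole, mouths flared to 38 mm over the top 9 mm. The upper one spans 70 to 104 mm above the table, the lower one 34 to 66 mm; the board under them is at 18 mm.
- mould: The fixed mould: two grey aluminium halves (130 x 24 mm, tops 100 mm above the table) standing on edge on a plywood board 220 x 250 x 18 mm, opened like a book in a V whose open side faces away from the robot. Origin on the hinge axis at table height; x points into the open V, each half runs off at 50 degrees to it, starting 37 mm from the axis.
- long_pin_grip (a point): The right pin: steel, loose, 130 mm long, about 0.22 kg, upright in the rack. From below: plain shank 18 mm diameter, 80 mm long (lowest 12 mm tapered to 8 mm), collar 44 mm diameter, 5 mm thick, round grip 24 mm diameter, 45 mm tall. This point: middle of the grip, 110 mm above the tip, 30 mm above the collar's underside, 22.5 mm below the top. z up along the pin; yaw is free.
- long_pin_collar (a point): Centre of the underside of the long pin's collar: the face that must come to rest on the upper knuckle (on hinge_top).
- long_pin_tip (a point): Lower end of the long pin, on its axis.
- short_pin_grip (a point): Middle of the round grip of the short pin, a bystander: the same steel collar and grip, but the shank is only 45 mm long (so its grip stands 35 mm lower in the rack). z up along the pin.
- stepped_pin_grip (a point): Middle of the round grip of the stepped pin, a bystander: as tall as the long pin, but its shank swells to 32 mm diameter from 44 mm above its tip up to the collar. z up along the pin.
- rack: Fixed wooden block 70 (x) x 240 (y) x 50 (z) mm; origin at the centre of its underside. Three holes, 20 mm wide and 40 mm deep, in a row at y = -75, 0 and +75 mm, hold the three pins in any order. There the long pin's tip is 10 mm, its collar's underside 90 mm and its grip's middle 120 mm and its top 142 mm above the table.

How it is judged:
By the outcome, as a careful person would: the job done as asked, in the order asked, and still so for the second after the job is handed in, with the robot touching nothing.
It also fails if it takes over 45 s, if anything falls off the work surface, if the arm or the gripper's body presses on something with over 40 N, if the wrist force passes 120 N, or if a joint passes its speed limit or range.

ROBOT

A 7-joint arm with a two-finger parallel gripper is mounted at the origin on the work surface. World frame = base frame: x ahead of the robot, y to its left, z up, the work surface at z = 0. Lengths are in m, angles in degrees, forces in N, time in s.
With the tool pointing down it reaches from about 0.425 to 0.925 m from the base axis. Payload 6.8 kg.
Tool frame: the origin (TCP) lies midway between the tips of the shut fingers; the grasp point (between the pads) lies 19 mm behind it; x points along the fingers, z is the direction in which the jaws open and shut, and the axes are right-handed (so a half turn about x gives the same grasp; the last joint's range is limited). The gripper opens to 88 mm and grips with 3 to 60 N. Pads are 20 mm wide; open, the fingers measure 115 mm over their backs; the gripper's body (75 mm by 178 mm) begins 61 mm behind the grasp point.
Start: joints at [-81.251, 27.33, 1.283, 89.118, -0.659, 63.558, -4.761], TCP at [0.174, 0.652, 0.223] pointing down, gripper open.
Joint ranges: [-169.35, 169.35], [-19.33, 120.38], [-80.79, 83.38], [13.8, 139.57], [-78.32, 258.32], [9.67, 109.79], [-169.56, 169.56]. Speed limits (degrees/s): [136.94, 136.94, 180, 180, 180, 180, 180].

INTERFACE

Orientations are given as [roll, pitch, yaw] about the fixed x, y, z axes, in that order (R = Rz(yaw) Ry(pitch) Rx(roll)).
In Python, from workcell import bot gives the robot as it stands. The module is installed in compiled form; this text tells all that it offers.
- The arm moves only by the tool carry_out, never from a script. Its argument "commands" is text: rows parted by semicolons, each of 5 numbers parted by spaces: the shift along the tool's x, y, z in units of 30 mm (1.0 is 30 mm), then the turn about the tool's x in units of 6 degrees (1.0 is 6 degrees), then the opening in per cent of the stroke, from 0 (shut) to 100 (fully open). A call has 1 to 5 rows; each row is the pose to reach, as a shift and turn from the pose commanded when the call began, along the tool's axes at that moment; what a row does not reach only later rows make up. A row lasts 1/12 s, in which the tool goes at most 41.7 mm and 7.16 degrees, less where a joint would pass 70% of its speed; a pose out of reach is approached as far as the arm can. A call with a gripper value outside its range is refused whole. The fingers move at their own pace and stop on an object; the grip force is fixed at half the most. Time passes only in rows, so rows that repeat a pose let the fingers close. It gives the time, the measured TCP pose, the force and the opening at its end, in the units of the state.
- bot.get_state(): the state, without advancing time (a new reading comes with each control period).
- bot.read_camera(name): name is "scene" or "top" or "wrist"; returns the picture (384x512x3 uint8, blue, green, red); there is no depth.
- bot.get_calibration(name): a dict with "K" (3x3 intrinsics, pixels), "dist_coeffs" ([k1, k2, p1, p2, k3] as OpenCV has them; the pictures are not rectified), "pose" (4x4, takes a point from camera to world coordinates). Camera axes: x right, y up, looking along -z (the intrinsics and any distortion apply to the point x, -y, -z); pixel columns grow to the right and rows downward; lengths in m; the calibration is good to about 2 mm. A picture is of the moment at which its call begins: read the wrist's pose just before it. get_calibration takes no time and is no camera call; for the wrist camera it gives the pose at the moment of the call.
- bot.job_done(): hands the job in, once; it reports no verdict.
The state is a dict: "t": time; "qpos": joint angles; "qd": joint speeds; "tau": joint torques, N m; "ee_pos": TCP position; "tool_rot": TCP orientation; "force": force on the tool from outside, world axes, zero at the start; "wrist_torque": the same for the moment, N m; "width": finger opening in m.
Only numpy, scipy, OpenCV 4.12 (cv2) and the standard library are available. Lean on these libraries where they do the work, as an engineer would, in place of code of your own. Each camera call takes 0.05 s, during which the arm holds its last target. There are 200 camera calls.

## Working session

There is one attempt and no reset: what is moved stays moved. The work goes in short steps, Python scripts to look and compute and a tool call to move; the robot and the scene stay as the last step left them, time stands still between calls to the robot, and variables do not carry over. Pictures are saved under pics/ and viewed, about 8 in all and at most 12, crops included, and the job is handed in when it is done.

Besides the shell and the picture viewer there is one more tool, called after "Emit:" as a command line: name --argument value ..., lists and objects as JSON in quotes. carry_out: Moves the arm, as the interface text tells. Its arguments: {"type":"object","properties":{"commands":{"type":"string"}},"required":["commands"]}

```bash
mkdir -p pics; cat > h.py <<'E'
import numpy as np, cv2
from workcell import bot
from scipy.spatial.transform import Rotation as R
def ray(c,uv):
    n=cv2.undistortPoints(np.array([[uv]],float),np.array(c["K"]),np.array(c["dist_coeffs"]))[0,0]
    T=np.array(c["pose"]); return T[:3,3],T[:3,:3]@np.array([n[0],-n[1],-1])
def atz(c,uv,z):
    o,d=ray(c,uv); return o+d*(z-o[2])/d[2]
def proj(c,p):
    T=np.array(c["pose"]); q=T[:3,:3].T@(np.array(p,float)-T[:3,3])
    return cv2.projectPoints(np.array([[q[0],-q[1],-q[2]]]),np.zeros(3),np.zeros(3),np.array(c["K"]),np.array(c["dist_coeffs"]))[0][0,0]
def tool(p): # world point -> tool axes shift in units
    s=bot.get_state(); r=R.from_euler('xyz',s["tool_rot"],degrees=True)
    return r.inv().apply(np.array(p)-s["ee_pos"])/0.03
E
python3 - <<'E'
from h import *
for n in("top","scene"):
    cv2.imwrite(f"pics/{n}0.png",bot.read_camera(n)); c=bot.get_calibration(n); print(n,np.round(c["pose"],3).tolist(),np.round(c["K"],1).tolist(),c["dist_coeffs"])
s=bot.get_state();print(s)
print(R.from_euler('xyz',s["tool_rot"],degrees=True).as_matrix().round(3))
E
```

```text
top [[0.021, 0.983, -0.184, 0.288], [-1.0, 0.02, -0.003, -0.021], [0.001, 0.184, 0.983, 1.389], [0.0, 0.0, 0.0, 1.0]] [[480.6, 0.0, 252.2], [0.0, 480.6, 189.7], [0.0, 0.0, 1.0]] [-0.06036611  0.          0.          0.          0.        ]
scene [[0.754, -0.395, 0.525, 0.914], [0.657, 0.466, -0.593, -0.469], [-0.01, 0.792, 0.611, 0.57], [0.0, 0.0, 0.0, 1.0]] [[355.8, 0.0, 251.3], [0.0, 355.8, 190.3], [0.0, 0.0, 1.0]] [-0.1046587  0.         0.         0.         0.       ]
{'t': 0.1, 'qpos': array([-81.25158346,  27.36876564,   1.27880222,  89.17152202,
        -0.65912691,  63.55995632,  -4.7615867 ]), 'qd': array([ 0.08522203, -0.08315751,  0.00228458, -0.1218246 , -0.03030948,
        0.03592925, -0.08758428]), 'tau': array([ 3.69288275e-03, -5.84091711e+01,  1.53968945e+00, -2.73312879e+01,
       -5.42271906e-02,  1.31704661e-02,  4.87077250e-05]), 'ee_pos': array([0.17389852, 0.65164668, 0.22181364]), 'tool_rot': array([-176.3830969 ,   89.90706954, -101.32324995]), 'force': array([-0.11038179, -0.29507262,  0.01397649]), 'wrist_torque': array([ 0.00109801, -0.00331219, -0.00969295]), 'width': 0.08796254106004907}
[[-0.    -0.966  0.258]
 [-0.002  0.258  0.966]
 [-1.    -0.    -0.002]]
```

View pics/top0.png

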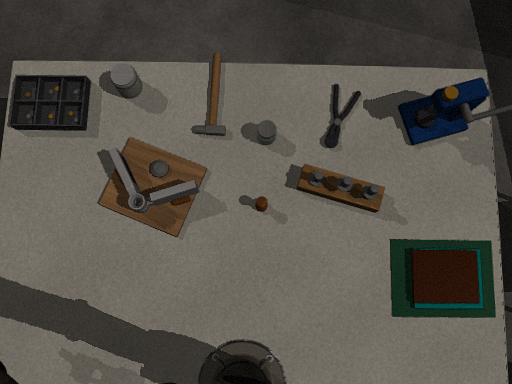

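View pics/scene0.png

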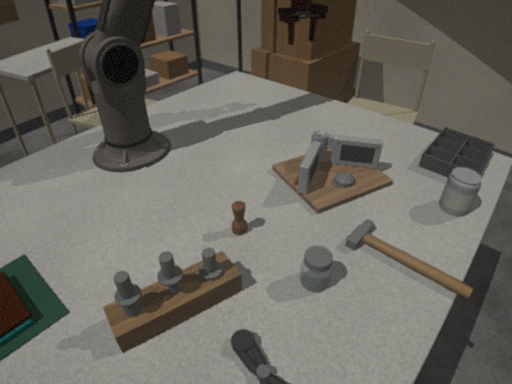

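```bash
python3 - <<'E'
import cv2,numpy as np
s=cv2.imread("pics/scene0.png")[235:345,95:255];t=cv2.imread("pics/top0.png")
a=cv2.resize(s,None,fx=4.5,fy=4.5,interpolation=cv2.INTER_CUBIC)
cv2.imwrite("pics/s1.png",np.clip(a*1.6,0,255))
b=cv2.resize(t[155:220,285:395],(770,455),interpolation=cv2.INTER_CUBIC)
c=cv2.resize(t[135:240,90:215],None,fx=5,fy=5,interpolation=cv2.INTER_CUBIC)[:,:]
cv2.imwrite("pics/t1.png",np.clip(b*1.6,0,255));cv2.imwrite("pics/t2.png",np.clip(c*1.6,0,255))
E
```

```text
[ WARN:0@0.027] global loadsave.cpp:1063 imwrite_ Unsupported depth image for selected encoder is fallbacked to CV_8U.
```

View pics/s1.png

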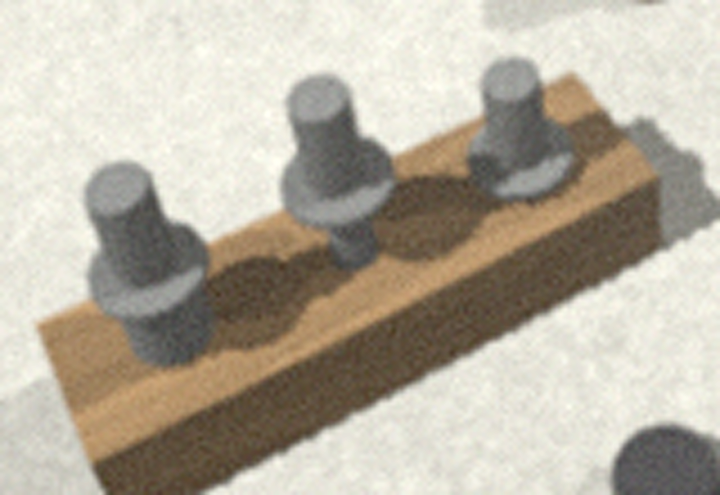

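View pics/t1.png

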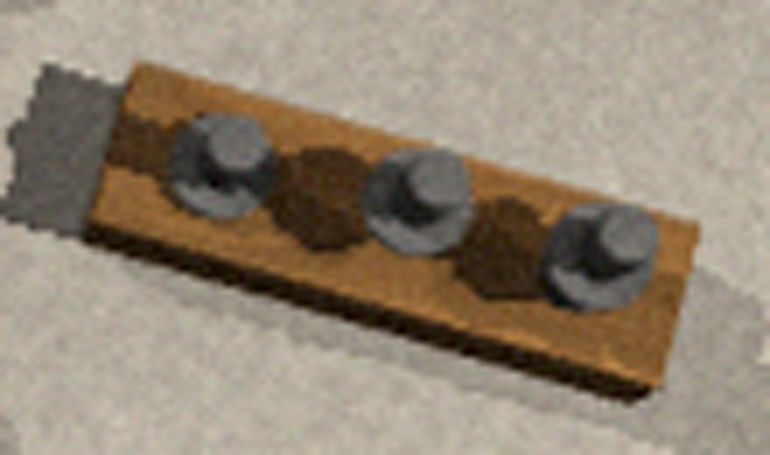

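View pics/t2.png

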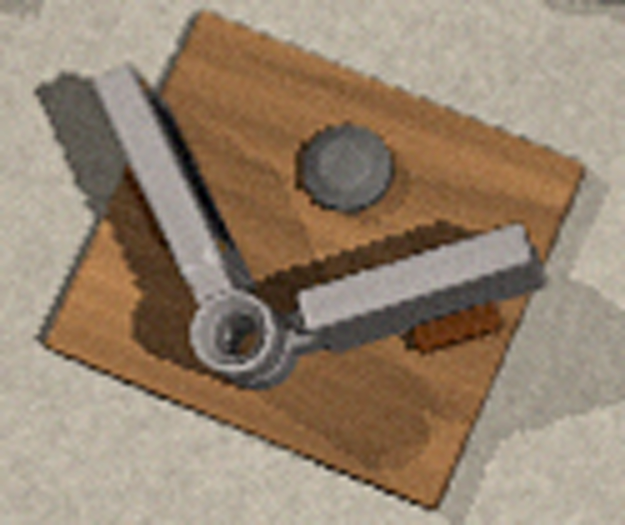

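```bash
python3 - <<'E'
from h import *
t=bot.get_calibration("top");s=bot.get_calibration("scene")
print("pintop",atz(t,(347.6,180.0),.142),atz(s,(165.9,256.1),.142),"collar",atz(t,(344.3,183.6),.095))
print("short",atz(t,(285+238/7,155+140/7),.107),"step",atz(t,(285+628/7,155+232/7),.142))
print("hinge",atz(t,(136.4,201.2),.104)); h=atz(t,(136.4,201.2),.104); print("hinge in scene",proj(s,h))
for w in(((115,68)),(518,230)): print("half end",atz(t,(90+w[0]/5,135+w[1]/5),.1))
p=(atz(t,(347.6,180.0),.142)+atz(s,(165.9,256.1),.142))/2
for nm,q in(("pin",p),("hinge",h)):
  print(nm,tool([q[0],q[1],.223]),np.hypot(q[0],q[1]))
c=bot.get_calibration("wrist");st=bot.get_state();r=R.from_euler('xyz',st["tool_rot"],degrees=True)
T=np.array(c["pose"]);print("cam in tool",r.inv().apply(T[:3,3]-st["ee_pos"]),(r.inv().as_matrix()@T[:3,:3]).round(2).tolist())
E
```

```text
pintop [ 0.55256836 -0.2706111   0.142     ] [ 0.55492862 -0.27254533  0.142     ] collar [ 0.55222563 -0.27071649  0.095     ]
short [ 0.57229614 -0.19934736  0.107     ] step [ 0.53204382 -0.34257603  0.142     ]
hinge [0.4898688  0.29627748 0.104     ]
hinge in scene [320.20005604 133.40020996]
half end [0.63741771 0.37277624 0.1       ]
half end [0.54984935 0.14341528 0.1       ]
pin [ 5.36485738e-03 -2.01675341e+01 -2.64695865e+01] 0.6167593652079918
hinge [ -0.02406041 -13.23023092  -8.72991421] 0.5724961000993939
cam in tool [-0.16229916  0.08326662 -0.00096325] [[-0.0, 0.3, -0.95], [-0.0, 0.95, 0.3], [1.0, 0.0, -0.0]]
```

Emit:
carry_out --commands "0 -1.3 -0.2 1 100;0 -2.6 -0.4 2 100;0 -3.9 -0.6 3 100;0 -5.2 -0.9 4 100;0 -6.5 -1.2 5 100"

```text
t: 0.52
ee_pos: [0.3545, 0.5659, 0.2223]
tool_rot: [-163.4, 90.0, -118.6]
force: [0.7, 0.7, -0.0]
width: 0.0881
```

```bash
cat >> h.py <<'E'
def show(*ps):
    s=bot.get_state(); r=R.from_euler('xyz',s["tool_rot"],degrees=True).as_matrix()
    print("tcp",s["ee_pos"].round(4),"zhead",np.degrees(np.arctan2(r[1,2],r[0,2])).round(2),"xax",r[:,0].round(4),"F",s["force"].round(2),"w",round(s["width"],4),"t",round(s["t"],2))
    for p in ps: print(p,"->",tool(p).round(2))
E
python3 -c "
from h import *
show([.48,.40,.223],[.49,.296,.223])"
```

```text
tcp [0.3545 0.5659 0.2223] zhead 44.78 xax [-3.e-04 -5.e-04 -1.e+00] F [ 0.7   0.66 -0.  ] w 0.0881 t 0.52
[0.48, 0.4, 0.223] -> [-0.02 -6.87 -0.93]
[0.49, 0.296, 0.223] -> [-0.02 -9.57 -3.13]
```

Emit:
carry_out --commands "0 -1.3 -0.2 1 100;0 -2.6 -0.4 2 100;0 -3.9 -0.6 3 100;0 -5.2 -0.8 4 100;0 -6.5 -1 5 100"

```text
t: 0.93
ee_pos: [0.4706, 0.4063, 0.2224]
tool_rot: [-164.7, 90.0, -149.9]
force: [0.5, -0.2, -0.4]
width: 0.0878
```

```bash
python3 -c "
from h import *
show([.49,.296,.223])
c=bot.get_calibration('wrist');print(proj(c,[.49,.296,.104]))"
```

```text
tcp [0.4706 0.4063 0.2224] zhead 14.76 xax [-5.e-04 -3.e-04 -1.e+00] F [ 0.54 -0.17 -0.39] w 0.0878 t 0.93
[0.49, 0.296, 0.223] -> [-0.02 -3.72 -0.31]
[246.79314793 286.39762824]
```

```bash
python3 -c "
from h import *
bot.read_camera('top')
c=bot.get_calibration('wrist');im=bot.read_camera('wrist');cv2.imwrite('pics/w1.png',im);print(proj(c,[.49,.296,.104]));np.save('w1.npy',c['pose']);print(c['K'],c['dist_coeffs'])"
```

```text
[244.26372356 276.97748407]
[[313.02195233   0.         255.1224036 ]
 [  0.         313.02195233 190.41347649]
 [  0.           0.           1.        ]] [-0.07585853  0.          0.          0.          0.        ]
```

View pics/w1.png

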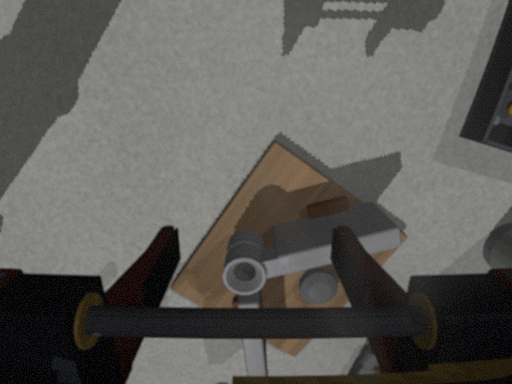

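```bash
python3 -c "
from h import *
c=bot.get_calibration('wrist');c['pose']=np.load('w1.npy')
im=cv2.imread('pics/w1.png')
print('h',atz(c,(244.3,275.5),.104))
g=cv2.cvtColor(im[245:305,212:277],cv2.COLOR_BGR2GRAY);g=cv2.resize(g,None,fx=4,fy=4,interpolation=cv2.INTER_CUBIC)
k=cv2.HoughCircles(cv2.GaussianBlur(g,(0,0),3),cv2.HOUGH_GRADIENT,1.5,5,param1=60,param2=30,minRadius=30,maxRadius=100)
if k is not None:
  for x,y,r in k[0][:6]: u=(212+x/4,245+y/4);print(u,r/4,atz(c,u,.104))
show([.52,.20,.223],[.553,-.05,.223],[.553,-.272,.223])"
```

```text
h [0.4896318  0.29775182 0.104     ]
(np.float32(244.0625), np.float32(280.0625)) 22.837502 [0.49064621 0.29228822 0.104     ]
(np.float32(247.4375), np.float32(275.9375)) 18.4875 [0.49291694 0.29801128 0.104     ]
(np.float32(245.9375), np.float32(276.3125)) 18.5625 [0.4915071  0.29719905 0.104     ]
(np.float32(244.0625), np.float32(281.9375)) 24.150002 [0.49116594 0.29004742 0.104     ]
(np.float32(249.3125), np.float32(276.6875)) 16.6125 [0.4950191  0.29758988 0.104     ]
(np.float32(243.6875), np.float32(273.3125)) 21.974998 [0.48841939 0.30016856 0.104     ]
tcp [0.4753 0.4001 0.2228] zhead 14.22 xax [ 0.0025 -0.0036 -1.    ] F [ 0.27 -0.02  0.41] w 0.0881 t 1.03
[0.52, 0.2, 0.223] -> [ 0.02 -6.83 -0.2 ]
[0.553, -0.05, 0.223] -> [  0.06 -15.18  -1.18]
[0.553, -0.272, 0.223] -> [  0.08 -22.35  -2.99]
```

Emit:
carry_out --commands "0 -1.3 0 0.5 100;0 -2.6 0 1 100;0 -3.9 -0.1 1.5 100;0 -5.2 -0.1 2 100;0 -6.6 -0.2 2.5 100"

```text
t: 1.45
ee_pos: [0.5154, 0.215, 0.2224]
tool_rot: [132.6, 90.0, 132.6]
force: [0.2, 0.2, 0.1]
width: 0.0876
```

```bash
python3 -c "
from h import *
show([.56,0,.223],[.553,-.272,.223])"
```

```text
tcp [0.5154 0.215  0.2224] zhead 0.03 xax [-2.e-04  2.e-04 -1.e+00] F [0.17 0.21 0.1 ] w 0.0876 t 1.45
[0.56, 0, 0.223] -> [-0.02 -7.17  1.48]
[0.553, -0.272, 0.223] -> [ -0.02 -16.24   1.24]
```

Emit:
carry_out --commands "0 -1.3 0.2 0.5 100;0 -2.6 0.4 1 100;0 -3.9 0.6 1.5 100;0 -5.2 0.8 2 100;0 -6.5 1 2.6 100"

```text
t: 1.87
ee_pos: [0.5455, 0.0195, 0.2226]
tool_rot: [142.1, 90.0, 126.5]
force: [0.8, -0.3, -0.9]
width: 0.0877
```

```bash
python3 -c "
from h import *
show([.56,-.19,.223],[.553,-.272,.223])"
```

```text
tcp [0.5455 0.0195 0.2226] zhead -15.61 xax [-3.e-04  4.e-04 -1.e+00] F [ 0.8  -0.35 -0.93] w 0.0877 t 1.87
[0.56, -0.19, 0.223] -> [-0.02 -6.6   2.35]
[0.553, -0.272, 0.223] -> [-0.02 -9.29  2.86]
```

Emit:
carry_out --commands "0 -1.2 0.4 0 100;0 -2.4 0.8 0 100;0 -3.7 1.3 0 100;0 -5 1.7 0 100;0 -6.2 2.2 0 100"

```text
t: 2.28
ee_pos: [0.5589, -0.1778, 0.2225]
tool_rot: [164.9, 90.0, 149.4]
force: [0.6, 0.8, -0.4]
width: 0.0877
```

```bash
python3 -c "
from h import *
bot.read_camera('top');bot.read_camera('top');show([.553,-.272,.223])
c=bot.get_calibration('wrist');im=bot.read_camera('wrist');cv2.imwrite('pics/w2.png',im);print(proj(c,[.553,-.271,.142]));np.save('w2.npy',c['pose'])"
```

```text
tcp [ 0.5583 -0.1838  0.223 ] zhead -16.08 xax [ 4.e-04 -4.e-03 -1.e+00] F [-0.04 -0.59  0.21] w 0.0878 t 2.38
[0.553, -0.272, 0.223] -> [ 0.01 -2.87  0.64]
[276.19122581 285.24560587]
```

View pics/w2.png

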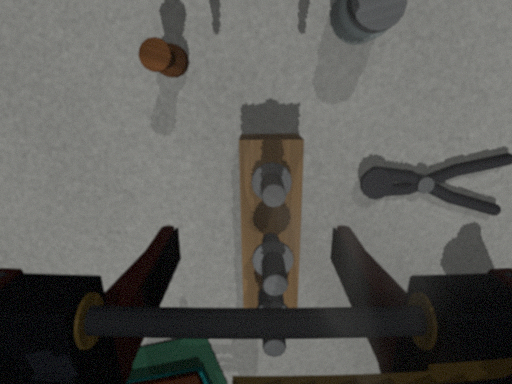

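Emit:
carry_out --commands "0 -1 0.2 0 100;0 -2 0.4 0 100;0 -2.8 0.6 0 100;0 -2.8 0.6 0 100;0 -2.8 0.6 0 100"

```text
t: 2.85
ee_pos: [0.5543, -0.2612, 0.2223]
tool_rot: [153.8, 89.9, 138.3]
force: [0.1, 0.7, -0.5]
width: 0.0878
```

```bash
python3 -c "
from h import *
show([.5525,-.271,.102])"
```

```text
tcp [ 0.5543 -0.2612  0.2223] zhead -15.56 xax [-7.e-04  6.e-04 -1.e+00] F [ 0.05  0.69 -0.55] w 0.0878 t 2.85
[0.5525, -0.271, 0.102] -> [ 4.01 -0.33  0.03]
```

Emit:
carry_out --commands "0 -0.3 0 0 100;1 -0.3 0 0 100;2 -0.3 0 0 100;3 -0.3 0 0 100;3.5 -0.3 0 0 100"

```text
t: 3.27
ee_pos: [0.5509, -0.2671, 0.1141]
tool_rot: [159.9, 89.7, 144.6]
force: [-0.5, 0.9, -0.3]
width: 0.0877
```

```bash
python3 -c "
from h import *
bot.read_camera('top')
show([.5525,-.271,.102])
im=bot.read_camera('wrist');im2=bot.read_camera('scene')
cv2.imwrite('pics/w3.png',np.hstack([im[150:,100:420],cv2.resize(im2[180:340,90:270],None,fx=1.4625,fy=1.4625)]))"
```

```text
tcp [ 0.5499 -0.2666  0.1124] zhead -15.33 xax [-0.0069  0.0036 -1.    ] F [-1.41  0.79 -1.98] w 0.0879 t 3.32
[0.5525, -0.271, 0.102] -> [ 0.34 -0.12  0.13]
```

View pics/w3.png

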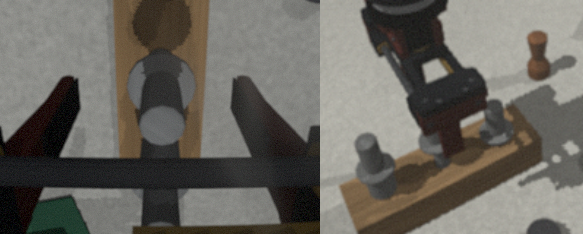

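```bash
python3 -c "
from h import *
c=bot.get_calibration('wrist');show([.5525,-.271,.102])
print(proj(c,[.5525,-.271,.142]),proj(c,[.572,-.1993,.107]),atz(c,(261,275),.142),proj(c,bot.get_state()['ee_pos']))"
```

```text
tcp [ 0.5517 -0.2685  0.1167] zhead -15.41 xax [-0.0024  0.0015 -1.    ] F [ 0.52 -0.39  0.61] w 0.0875 t 3.42
[0.5525, -0.271, 0.102] -> [ 0.49 -0.07  0.05]
[258.29451815 268.88414375] [257.79750379 111.9414068 ] [ 0.5528854  -0.27478292  0.142     ] [255.50534651 242.01970266]
```

Emit:
carry_out --commands "0.2 -0.1 0 0 100;0.4 -0.1 0 0 100;0.4 -0.1 0 0 100;0.4 -0.1 0 0 100;0.4 -0.1 0 0 100"

```text
t: 3.83
ee_pos: [0.5514, -0.2735, 0.1062]
tool_rot: [5.4, 89.9, -10.2]
force: [0.8, -0.2, 0.7]
width: 0.0878
```

```bash
python3 -c "
from h import *
show([.5525,-.2725,.102])"
```

```text
tcp [ 0.5514 -0.2735  0.1062] zhead -15.54 xax [ 9.e-04 -2.e-04 -1.e+00] F [ 0.76 -0.23  0.66] w 0.0878 t 3.83
[0.5525, -0.2725, 0.102] -> [0.14 0.04 0.03]
```

Emit:
carry_out --commands "0.1 0 0 0 40;0.1 0 0 0 10;0.1 0 0 0 10;0.1 0 0 0 10;0.1 0 0 0 10"

```text
t: 4.25
ee_pos: [0.5512, -0.2734, 0.1027]
tool_rot: [18.7, 90.0, 3.1]
force: [0.4, -0.5, 1.2]
width: 0.0583
```

Emit:
carry_out --commands "0 0 0 0 10;0 0 0 0 10;0 0 0 0 10;0 0 0 0 10;0 0 0 0 10"

```text
t: 4.67
ee_pos: [0.5511, -0.2734, 0.1026]
tool_rot: [97.7, 90.0, 82.1]
force: [1.9, -0.2, -0.2]
width: 0.0247
```

```bash
python3 -c "
from h import *
show([.5525,-.2725,.102])"
```

```text
tcp [ 0.5511 -0.2734  0.1026] zhead -15.55 xax [ 0.  0. -1.] F [ 1.93 -0.18 -0.2 ] w 0.0247 t 4.67
[0.5525, -0.2725, 0.102] -> [0.02 0.04 0.04]
```

Emit:
carry_out --commands "0 0 0 0 0;0 0 0 0 0;-0.5 0 0 0 0;-1 0 0 0 0;-1.5 0 0 0 0"

```text
t: 5.08
ee_pos: [0.5505, -0.2731, 0.1475]
tool_rot: [-179.0, 89.9, 165.4]
force: [0.3, -0.3, -2.4]
width: 0.0234
```

Emit:
carry_out --commands "-0.7 0 0 0 0;-1.4 0 0 0 0;-2.1 0 0 0 0;-2.8 0 0 0 0;-3.2 0 0 0 0"

```text
t: 5.5
ee_pos: [0.5514, -0.2737, 0.2456]
tool_rot: [-0.3, 89.9, -15.9]
force: [1.2, -0.5, -2.3]
width: 0.0238
```

```bash
python3 -c "
from h import *
show([.553,0,.24],[.49,.297,.24])
im2=bot.read_camera('scene')
cv2.imwrite('pics/s4.png',cv2.resize(im2[130:340,60:290],None,fx=2,fy=2))"
```

```text
tcp [ 0.5514 -0.2737  0.2456] zhead -15.56 xax [ 1.6e-03 -5.0e-04 -1.0e+00] F [ 1.24 -0.47 -2.32] w 0.0238 t 5.5
[0.553, 0, 0.24] -> [ 0.18  8.8  -2.4 ]
[0.49, 0.297, 0.24] -> [ 0.17 17.78 -7.07]
```

View pics/s4.png

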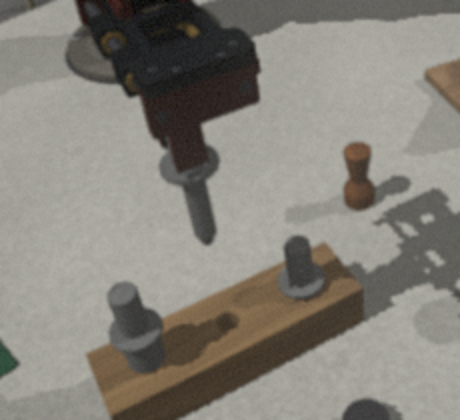

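Emit:
carry_out --commands "0 0.6 -0.1 0 0;0 1.6 -0.5 0 0;0 2.7 -0.8 0 0;0 3.8 -1.2 0 0;0 4.9 -1.6 0 0"

```text
t: 5.97
ee_pos: [0.5433, -0.1172, 0.2424]
tool_rot: [-167.4, 89.9, 177.1]
force: [0.2, 0.5, -2.1]
width: 0.0234
```

Emit:
carry_out --commands "0 1.1 -0.4 0 0;0 2.2 -0.9 0 0;0 3.3 -1.3 0 0;0 4.4 -1.7 0 0;0 5.5 -2.2 0 0"

```text
t: 6.38
ee_pos: [0.524, 0.0593, 0.2427]
tool_rot: [-143.5, 89.9, -159.0]
force: [-0.3, 0.1, -2.6]
width: 0.0236
```

Emit:
carry_out --commands "0 1.1 -0.5 0 0;0 2.1 -1 0 0;0 3 -1.4 0 0;0 3.6 -1.7 0 0;0 4 -2 0 0"

```text
t: 6.8
ee_pos: [0.498, 0.1923, 0.2424]
tool_rot: [-151.2, 89.9, -166.5]
force: [0.8, 0.3, -1.7]
width: 0.0233
```

```bash
python3 -c "
from h import *
show([.49,.297,.24])"
```

```text
tcp [0.498  0.1923 0.2424] zhead -15.35 xax [-1.5e-03 -4.0e-04 -1.0e+00] F [ 0.79  0.33 -1.68] w 0.0233 t 6.8
[0.49, 0.297, 0.24] -> [ 0.08  3.3  -1.18]
```

Emit:
carry_out --commands "0 1 -0.3 0 0;0 2 -0.6 0 0;0 2.8 -0.9 0 0;0 3.2 -1.1 0 0;0 3.2 -1.1 0 0"

```text
t: 7.22
ee_pos: [0.4914, 0.2942, 0.2423]
tool_rot: [-155.2, 89.9, -170.4]
force: [-0.5, -0.0, -3.1]
width: 0.0237
```

Emit:
carry_out --commands "0 0 0 0 0;0 0 0 0 0;0 0 0 0 0"

```text
t: 7.47
ee_pos: [0.4936, 0.2885, 0.2436]
tool_rot: [-85.4, 90.0, -101.1]
force: [-0.5, 0.1, -1.8]
width: 0.0235
```

```bash
python3 -c "
from h import *
show([.49,.297,.24]);c=bot.get_calibration('wrist');im=bot.read_camera('wrist');np.save('w5.npy',c['pose']);cv2.imwrite('pics/w5raw.png',im)
sc=bot.read_camera('scene');cs=bot.get_calibration('scene');tc=bot.get_state()['ee_pos']
print('wrist hinge',proj(c,[.49,.297,.104]),'tip',proj(c,tc-[0,0,.091]),'scene tip',proj(cs,tc-[0,0,.091]),'hinge',proj(cs,[.49,.297,.104]))
a=cv2.resize(im[180:340,160:340],(506,450),interpolation=cv2.INTER_CUBIC)
b=cv2.resize(sc[70:190,265:375],(412,450),interpolation=cv2.INTER_CUBIC)[:,:290]
cv2.imwrite('pics/w5.png',np.clip(np.hstack([a,b])*1.4,0,255).astype(np.uint8))"
```

```text
tcp [0.4936 0.2885 0.2436] zhead -15.71 xax [-2.e-04 -8.e-04 -1.e+00] F [-0.54  0.14 -1.85] w 0.0235 t 7.47
[0.49, 0.297, 0.24] -> [ 0.12  0.24 -0.19]
wrist hinge [249.47406327 171.06378836] tip [255.08012843 192.39876894] scene tip [321.85553669 118.40292669] hinge [320.3829234  133.31852019]
```

View pics/w5.png

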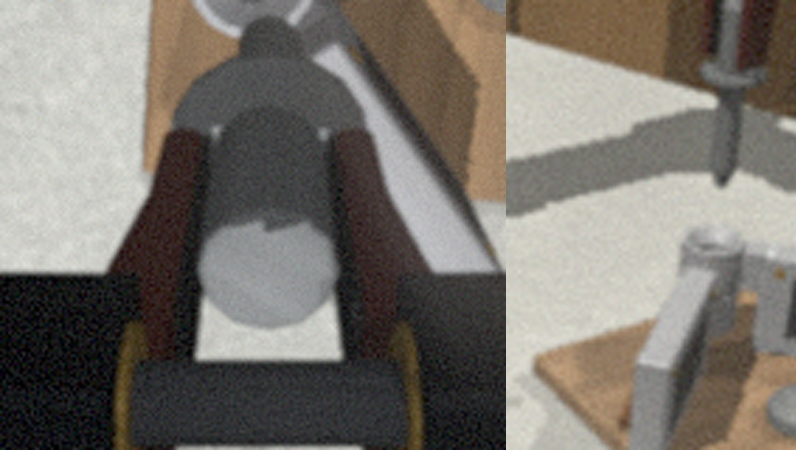

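Emit:
carry_out --commands "0 0.2 -0.2 0 0;0 0.2 -0.2 0 0;0.4 0.2 -0.2 0 0;0.8 0.2 -0.2 0 0;1.2 0.2 -0.2 0 0"

```text
t: 7.98
ee_pos: [0.4886, 0.2979, 0.2061]
tool_rot: [-122.0, 90.0, -137.6]
force: [-0.2, 0.6, -2.5]
width: 0.0238
```

Emit:
carry_out --commands "0 0 0 0 0;0 0 0 0 0;0 0 0 0 0"

```text
t: 8.23
ee_pos: [0.4891, 0.298, 0.2074]
tool_rot: [-97.1, 90.0, -112.7]
force: [-0.4, 0.2, -1.9]
width: 0.0238
```

```bash
python3 -c "
from h import *
show([.49,.297,.1166]);c=bot.get_calibration('wrist');im=bot.read_camera('wrist')
sc=bot.read_camera('scene');cs=bot.get_calibration('scene');tc=bot.get_state()['ee_pos']
print('wrist hinge',proj(c,[.49,.297,.104]),'tip',proj(c,tc-[0,0,.0926]),'scene tip',proj(cs,tc-[0,0,.0926]),'hinge',proj(cs,[.49,.297,.104]))
a=cv2.resize(im[130:240,190:320],(450,380),interpolation=cv2.INTER_CUBIC)
b=cv2.resize(sc[90:160,290:355],(353,380),interpolation=cv2.INTER_CUBIC)[:,:345]
cv2.imwrite('pics/w6.png',np.clip(np.hstack([a,b])*1.4,0,255).astype(np.uint8))"
```

```text
tcp [0.4891 0.298  0.2074] zhead -15.56 xax [-2.e-04 -5.e-04 -1.e+00] F [-0.44  0.23 -1.85] w 0.0238 t 8.23
[0.49, 0.297, 0.1166] -> [ 3.03 -0.02  0.04]
wrist hinge [256.60965929 189.56646134] tip [255.59890041 192.36793658] scene tip [320.88092747 129.33126921] hinge [320.3829234  133.31852019]
```

View pics/w6.png

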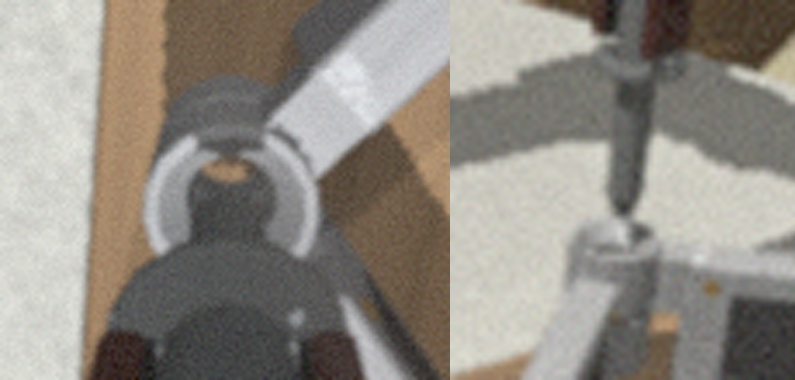

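Emit:
carry_out --commands "0 -0.07 0 0 0;0.3 -0.07 0 0 0;0.6 -0.07 0 0 0;0.9 -0.07 0 0 0;1.2 -0.07 0 0 0"

```text
t: 8.75
ee_pos: [0.488, 0.296, 0.1703]
tool_rot: [-131.3, 90.0, -146.9]
force: [-0.2, 0.2, -2.8]
width: 0.0235
```

```bash
python3 -c "
from h import *
show([.49,.297,.1166])"
```

```text
tcp [0.488  0.296  0.1703] zhead -15.54 xax [-7.e-04 -5.e-04 -1.e+00] F [-0.23  0.24 -2.81] w 0.0235 t 8.75
[0.49, 0.297, 0.1166] -> [1.79 0.05 0.06]
```

Emit:
carry_out --commands "0.2 0 0 0 0;0.5 0 0 0 0;0.7 0 0 0 0;0.9 0 0 0 0;1.1 0 0 0 0"

```text
t: 9.17
ee_pos: [0.4885, 0.2962, 0.1381]
tool_rot: [37.1, 90.0, 21.6]
force: [-0.1, -0.8, -2.1]
width: 0.0234
```

```bash
python3 -c "
from h import *
show([.49,.297,.1166]);print(bot.get_state()['wrist_torque'])"
```

```text
tcp [0.4885 0.2962 0.1381] zhead -15.54 xax [ 1.e-04  0.e+00 -1.e+00] F [-0.09 -0.76 -2.15] w 0.0234 t 9.17
[0.49, 0.297, 0.1166] -> [0.72 0.04 0.04]
[-0.04293397  0.08275875 -0.02353958]
```

Emit:
carry_out --commands "0.2 0 0 0 0;0.35 0 0 0 0;0.5 0 0 0 0;0.6 0 0 0 0;0.65 0 0 0 0"

```text
t: 9.58
ee_pos: [0.4883, 0.2961, 0.1187]
tool_rot: [-127.8, 90.0, -143.4]
force: [-0.2, 0.0, -2.2]
width: 0.0238
```

Emit:
carry_out --commands "0.05 0 0 0 0;0.1 0 0 0 0;0.1 0 0 0 0"

```text
t: 9.83
ee_pos: [0.4886, 0.2963, 0.1167]
tool_rot: [88.2, 90.0, 72.6]
force: [-1.1, -0.9, 1.7]
width: 0.0236
```

```bash
python3 -c "
from h import *
show([.49,.297,.1166]);print(bot.get_state()['wrist_torque'])"
```

```text
tcp [0.4886 0.2963 0.1167] zhead -15.55 xax [ 2.e-04  5.e-04 -1.e+00] F [-1.08 -0.93  1.71] w 0.0236 t 9.83
[0.49, 0.297, 0.1166] -> [0.   0.04 0.04]
[-0.26629389  0.43775978  0.0123208 ]
```

Contact is beginning at the expected height. A small further press to confirm.

Emit:
carry_out --commands "0.05 0 0 0 0;0.05 0 0 0 0;0.1 0 0 0 0;0.1 0 0 0 0"

```text
t: 10.17
ee_pos: [0.4888, 0.2964, 0.1164]
tool_rot: [114.2, 89.9, 98.6]
force: [-10.6, -5.2, 27.7]
width: 0.0237
```

```bash
python3 -c "
from h import *
show([.49,.297,.1166]);print(bot.get_state()['wrist_torque'])
sc=bot.read_camera('scene')
b=cv2.resize(sc[70:170,265:385],(720,600),interpolation=cv2.INTER_CUBIC)
cv2.imwrite('pics/s7.png',np.clip(b*1.4,0,255).astype(np.uint8))"
```

```text
tcp [0.4888 0.2964 0.1164] zhead -15.59 xax [-3.0e-04  2.2e-03 -1.0e+00] F [-10.61  -5.18  27.68] w 0.0237 t 10.17
[0.49, 0.297, 0.1166] -> [-0.01  0.03  0.03]
[-1.19376128  2.36124513  0.03713061]
```

View pics/s7.png

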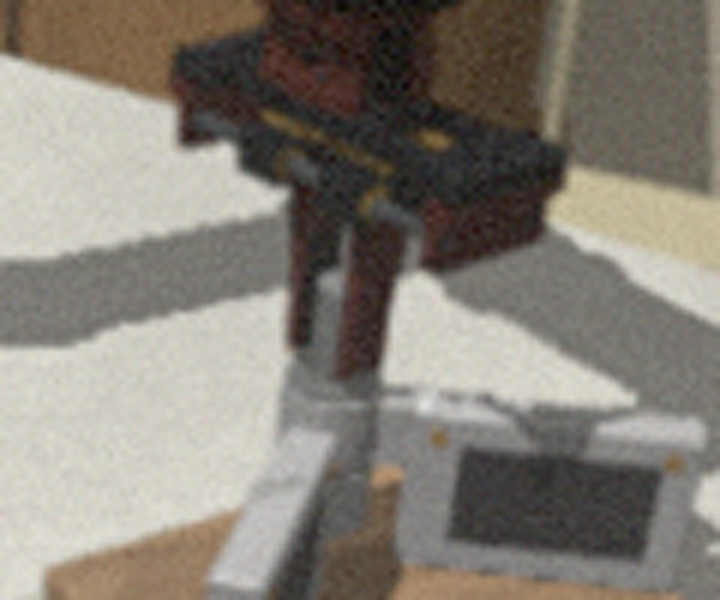

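Emit:
carry_out --commands "-0.08 0 0 0 0;-0.12 0 0 0 0;-0.12 0 0 0 60;-0.12 0 0 0 60;-0.12 0 0 0 60"

```text
t: 10.63
ee_pos: [0.4885, 0.2963, 0.1166]
tool_rot: [3.8, 90.0, -11.7]
force: [-0.2, -1.2, 0.9]
width: 0.0397
```

Emit:
carry_out --commands "0 0 0 0 80;0 0 0 0 80;0 0 0 0 80;0 0 0 0 80;0 0 0 0 80"

```text
t: 11.05
ee_pos: [0.4885, 0.2962, 0.1167]
tool_rot: [-150.6, 90.0, -166.2]
force: [0.2, 0.1, 0.2]
width: 0.0696
```

```bash
python3 -c "
from h import *
show([.49,.297,.1166])"
```

```text
tcp [0.4885 0.2962 0.1167] zhead -15.55 xax [-0. -0. -1.] F [0.17 0.12 0.24] w 0.0696 t 11.05
[0.49, 0.297, 0.1166] -> [0.   0.04 0.04]
```

Emit:
carry_out --commands "-0.6 0 0 0 80;-1.3 0 0 0 80;-2 0 0 0 80;-2.7 0 0 0 80;-3.4 0 0 0 80"

```text
t: 11.47
ee_pos: [0.4883, 0.296, 0.2197]
tool_rot: [-117.1, 90.0, -132.7]
force: [0.7, -0.2, 0.2]
width: 0.0706
```

Emit:
carry_out --commands "0 -1 0 0 80;0 -2 0 0 80;0 -3 0 0 80;0 -4 0 0 80;0 -4 0 0 80"

```text
t: 11.88
ee_pos: [0.455, 0.1744, 0.2187]
tool_rot: [-130.2, 89.9, -146.1]
force: [-0.4, -0.0, 0.1]
width: 0.07
```

```bash
python3 -c "
from h import *
bot.read_camera('top');show()
t=bot.read_camera('top');sc=bot.read_camera('scene');cs=bot.get_calibration('scene')
print('pintop expected seated',proj(cs,[.489,.297,.156]))
b=cv2.resize(sc[90:170,280:380],(500,400),interpolation=cv2.INTER_CUBIC)
a=cv2.resize(sc[235:345,95:255],(291,200));d=cv2.resize(t[135:240,90:243],(291,200))
cv2.imwrite('pics/f.png',np.clip(np.hstack([b,np.vstack([a,d])])*1.4,0,255).astype(np.uint8))"
```

```text
tcp [0.4557 0.1776 0.219 ] zhead -15.81 xax [-5.e-04  4.e-04 -1.e+00] F [0.08 0.39 0.02] w 0.0705 t 11.93
pintop expected seated [322.0595618 115.7808946]
```

View pics/f.png

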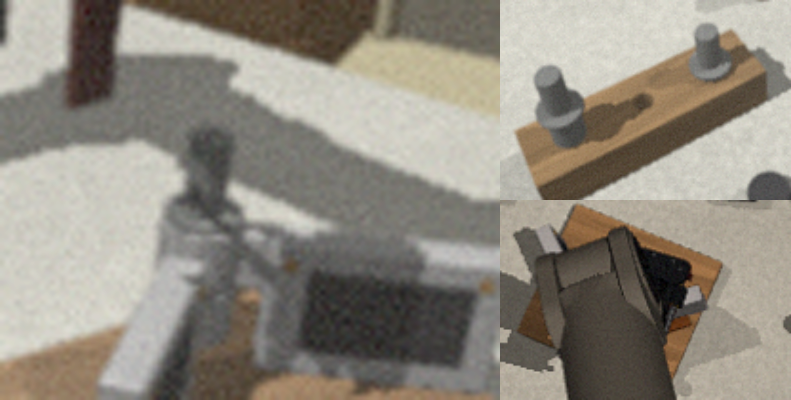

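```bash
python3 -c "
from h import *
bot.job_done()"
```

```text
the job is handed in; nothing more can be done
```

The long plain pin, which stood in the middle hole of the rack, is now through both hinge knuckles with its collar resting on the upper one. I held it until the collar was seated, then let go and drew the arm clear. The job was handed in at about 12 s of the 45 s allowed.

- **Seating:** contact came at the expected height, with the tool centre point (TCP) at 0.1166 m. A light test press raised the upward force to about 28 N without moving the tool further down.
- **Last picture:** the pin's top shows at about (321.8, 116.6) px, against (322.1, 115.8) px predicted for a fully seated, upright pin. The short and stepped pins are still standing in the rack, and nothing touches the gripper (force about 0 N).
- **Disagreements:** during alignment the scene camera put the tip 2–3 mm further along the tool's y than the wrist view and calibration did. I corrected by about 2 mm, and the pin then went in without noticeable force. The last top view of the hinge was blocked by the arm, so it adds no check. I viewed 12 pictures in all, against the planned 8.

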